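# Find the warped serving board by rocking it on the marble slab

### The arm

A 6-joint arm with a two-finger parallel gripper is mounted at the origin on the work surface; the furniture and walls round the work are solid. World frame = base frame: x ahead of the robot, y to its left, z up, the work surface at z = 0. Lengths are in mm, angles in rad, forces in N, time in s.
With the tool pointing down it reaches from about 350 to 975 mm from the base axis. Payload 7.1 kg.
Tool frame: the origin (TCP) lies at the very end of the fingers, on their centre line; the grasp point (between the pads) lies ctrl.grip_point_offset behind it (ctrl.grip_point_offset is the distance from the TCP to the grasp point, in mm); z points along the fingers, y is the line along which they close (so a half turn about z gives the same grasp; the last joint's range is limited). The gripper opens to 88 mm and grips with 3 to 60 N. Pads are 20 mm wide; open, the fingers measure 115 mm over their backs; the gripper's body (75 mm by 178 mm) begins 61 mm behind the grasp point.
Start: joints at [-0.019, 0.423, 1.63, -0, 1.089, -0.019], TCP at [624.984, 0.026, 222.675] pointing down, gripper open.
Joint ranges: [-3, 3], [-0.9, 2.11], [0.09, 2.58], [-1.31, 4.45], [0.11, 2.69], [-2.54, 2.54]. Speed limits (rad/s): [2.39, 2.39, 3.01, 3.14, 3.14, 3.14].

### API

Orientations are given as [roll, pitch, yaw] about the fixed x, y, z axes, in that order (R = Rz(yaw) Ry(pitch) Rx(roll)).
In Python, from plant import sensors, optics, sign_off, ctrl gives the robot as it stands.
- The arm moves only by the tool step_arm, never from a script. Its argument "motion" is a list that holds one entry, the list of rows, each a list of 7 numbers: the turn, a rotation vector about the tool's x, y, z in rad, then the shift along the tool's x, y, z in mm, then the closure in counts, from 0 (fully open) to 255 (shut). A call has 1 to 5 rows; each row shifts and turns the commanded pose from where the row before left it, along the tool's axes as they then stand; what a row does not reach is not made up. A row lasts 1/12 s, in which the tool goes at most 41.7 mm and 7.16 degrees, less where a joint would pass 70% of its speed; a pose out of reach is approached as far as the arm can. A call is refused whole if a number of a shift passes 41.7 or a number of a turn 0.125, either way. A call with a gripper value outside its range is refused whole. The fingers move at their own pace and stop on an object; the grip force is fixed at half the most. Time passes only in rows, so rows that do not move let the fingers close. It gives the time, the measured TCP pose, the force, the opening and the grip force at its end, in the units of the state.
- sensors.get_obs(): the state, without advancing time (a new reading comes with each control period).
- optics.snapshot(name): name is "scene" or "side" or "wrist"; returns a dict with "frame" (480x640x3 uint8, blue, green, red), "camera_matrix" (3x3 intrinsics, pixels), "eye" and "rotation" of the camera in the world. Camera axes: x right, y up, looking along -z (the intrinsics and any distortion apply to the point x, -y, -z); pixel columns grow to the right and rows downward; lengths in mm; the calibration is good to about 2 mm. A picture is of the moment at which its call begins. There is no depth.
- sign_off(): hands the job in; it is judged then, once.
The state is a dict: "clock": time; "qpos": joint angles; "qvel": joint speeds; "joint_torque": joint torques, N m; "position": TCP position; "tool_rot": TCP orientation; "force": force on the tool from outside, world axes, zero at the start; "wrist_torque": the same for the moment, N m; "gripper_width": finger opening in mm; "grip_force": force on a finger pad.
Only numpy, scipy, OpenCV 4.12 (cv2) and the standard library are available. Lean on these libraries where they do the work, as an engineer would, in place of code of your own. Each camera call takes 0.05 s, during which the arm holds its last target. There are 200 camera calls.

### The job

One of the three wooden boards on the marble slab is warped: it lies level but rocks when its ends are pressed, while the sound ones stay put. Find it by pressing the boards firmly but gently, with 6 N or more and always under 30 N, first on the left end and then on the right end (at the dark stripes), so that the warped one is rocked fully down on each end in turn and held there a moment. Then lay the warped board, without letting it fall, in the blue tray, right way up, flat on its floor and let go, leaving the sound boards where they lie and everything else undisturbed.

Things in the scene. Friction and masses are not known exactly. Their poses are not given: they have to be found in the camera images.
- slab: White marble pastry slab, fixed, 300 mm (its x, away from the robot) by 420 mm (its y) by 30 mm thick, let into the table by up to 12 mm, differently each time; origin at the centre of its underside, so its level flat top is 30 mm above its origin and 18 to 30 mm above the table.
- board_a: One of three identical-looking wooden serving boards on the slab, 62 mm wide (x), 180 long (y, pointing roughly to the robot's left), 20 thick, 0.15 to 0.31 kg. Origin: centre of the underside. The upper 14 mm is full size, the foot below is set in 5 mm at the sides, 10 at the ends. Grip it across the 62 mm at its middle. Sound or warped: see board_a_left, board_a_right.
- board_a_left (a point): Top surface of board_a at the middle of the dark inlay stripe near its left end (+y of the board, the left as the robot sees it), 75 mm from the board's middle: the place to press. A sound board (any two of the three) has a flat underside: its top stays 20 mm above the slab when pressed.
- board_a_right (a point): Top surface of board_a at the middle of the dark inlay stripe near its right end (-y of the board, the right as the robot sees it), 75 mm from the board's middle: the place to press. The warped board rests level too, on a 28 mm strip across its middle; under 1 N on an end tips it, the stripe there sinks 4 mm (0.065 rad) until it meets the slab; let go, it levels.
- board_b: One of three identical-looking wooden serving boards on the slab, 62 mm wide (x), 180 long (y, pointing roughly to the robot's left), 20 thick, 0.15 to 0.31 kg. Origin: centre of the underside. The upper 14 mm is full size, the foot below is set in 5 mm at the sides, 10 at the ends. Grip it across the 62 mm at its middle. Sound or warped: see board_a_left, board_a_right.
- board_b_left (a point): Top surface of board_b at the middle of the dark inlay stripe near its left end (+y of the board, the left as the robot sees it), 75 mm from the board's middle: the place to press.
- board_b_right (a point): Top surface of board_b at the middle of the dark inlay stripe near its right end (-y of the board, the right as the robot sees it), 75 mm from the board's middle: the place to press.
- board_c: One of three identical-looking wooden serving boards on the slab, 62 mm wide (x), 180 long (y, pointing roughly to the robot's left), 20 thick, 0.15 to 0.31 kg. Origin: centre of the underside. The upper 14 mm is full size, the foot below is set in 5 mm at the sides, 10 at the ends. Grip it across the 62 mm at its middle. Sound or warped: see board_a_left, board_a_right.
- board_c_left (a point): Top surface of board_c at the middle of the dark inlay stripe near its left end (+y of the board, the left as the robot sees it), 75 mm from the board's middle: the place to press.
- board_c_right (a point): Top surface of board_c at the middle of the dark inlay stripe near its right end (-y of the board, the right as the robot sees it), 75 mm from the board's middle: the place to press.
- tray: Open blue plastic tray, fixed, on the left or the right of the slab; 260 mm (its x) by 160 mm (its y) outside, 22 mm high, walls and floor 3 mm; origin at the centre of its underside.
- tray_in (a point): Centre of the tray's inner floor, 3 mm above the table; axes as the tray's (x along its length).
- timer: White kitchen timer with red knob, 62 mm across, 44 mm high, standing at the back; a bystander. Origin at the centre of its underside.
- cup: Clear deli cup with an orange-brown filling, 109 mm across, 72 mm high, standing at the back; a bystander. Origin at the centre of its underside.
- bottle: Squeeze bottle with red cap, 63 mm across, 191 mm high, standing at the back; a bystander. Origin at the centre of its underside.
- jar: Small spice jar, 47 mm across, 98 mm high, standing at the back; a bystander. Origin at the centre of its underside.
- tub: Lidded pink frosting tub, fixed, 205 mm across, 106 mm high, on the side of the slab opposite to the tray. Origin at the centre of its underside.
Things that resemble listed ones, but are neither listed nor needed, are in the scene too. What is shaped like the board_a but orange is not meant.

How it is judged:
By the outcome, as a careful person would: the job done as asked, in the order asked, and still so for the second after the job is handed in, with the robot touching nothing.
It also fails if it takes over 72 s, if anything falls off the work surface, if the arm or the gripper's body presses on something with over 40 N, if the wrist force passes 120 N, or if a joint passes its speed limit or range.

## Working session

There is one attempt and no reset: what is moved stays moved. The work goes in short steps, Python scripts to look and compute and a tool call to move; the robot and the scene stay as the last step left them, time stands still between calls to the robot, and variables do not carry over. Pictures are saved under pics/ and viewed, at most 10 in all, crops included, and the job is handed in when it is done.

Besides the shell and the picture viewer there is one more tool, called after ">>>" as name(argument=value, ...) on one line, values as JSON. step_arm: Moves the arm, as the interface text tells. Its arguments: {"type":"object","properties":{"motion":{"type":"array"}},"required":["motion"]}

```bash
mkdir -p pics; ls; python3 - <<'E'
from plant import sensors, optics, ctrl
import cv2,pickle
print(ctrl.grip_point_offset)
o=sensors.get_obs();print(o)
for n in ["scene","side","wrist"]:
    s=optics.snapshot(n);cv2.imwrite(f"pics/{n}0.png",s["frame"]);pickle.dump(s,open(f"{n}0.pkl","wb"))
    print(n,s["camera_matrix"],s["eye"],s["rotation"],s.keys())
E
```

```text
pics
18.700000000000003
{'clock': 0.0, 'qpos': array([-1.89956469e-02,  4.23834132e-01,  1.63070277e+00,  8.21999825e-06,
        1.08859144e+00, -1.89822497e-02]), 'qvel': array([-0.00125912,  0.00170763, -0.0009643 , -0.00251896,  0.00093285,
        0.00034082]), 'joint_torque': array([ 1.28069914e-03, -5.44622147e+01, -2.73670936e+01,  6.42951974e-02,
        2.27214623e-02, -1.51321510e-04]), 'position': array([6.24435986e+02, 4.14103430e-02, 2.21900869e+02]), 'tool_rot': array([-3.14005738e+00, -3.64246091e-05,  1.57077908e+00]), 'force': array([-0.1544582 ,  0.49927565, -0.57606127]), 'wrist_torque': array([ 0.04848159, -0.0013221 , -0.00208511]), 'grip_force': 0.0, 'gripper_width': 87.56170440560017}
scene [[498.10360092   0.         314.33920071]
 [  0.         498.10360092 234.37071209]
 [  0.           0.           1.        ]] [-224.36172281 -822.54759566  697.71198401] [ 1.05178827  0.0259941  -0.7666015 ] dict_keys(['frame', 'camera_matrix', 'eye', 'rotation'])
side [[552.24191054   0.         314.03977766]
 [  0.         552.24191054 240.65949865]
 [  0.           0.           1.        ]] [  506.20743309 -1207.80085982   937.72986292] [9.29709821e-01 6.34990585e-04 1.27779333e-02] dict_keys(['frame', 'camera_matrix', 'eye', 'rotation'])
wrist [[401.74786467   0.         318.41752393]
 [  0.         401.74786467 240.94949031]
 [  0.           0.           1.        ]] [624.75838339  79.45120129 384.25246389] [-0.29076392  0.00413623  0.00087041] dict_keys(['frame', 'camera_matrix', 'eye', 'rotation'])
```

View pics/scene0.png

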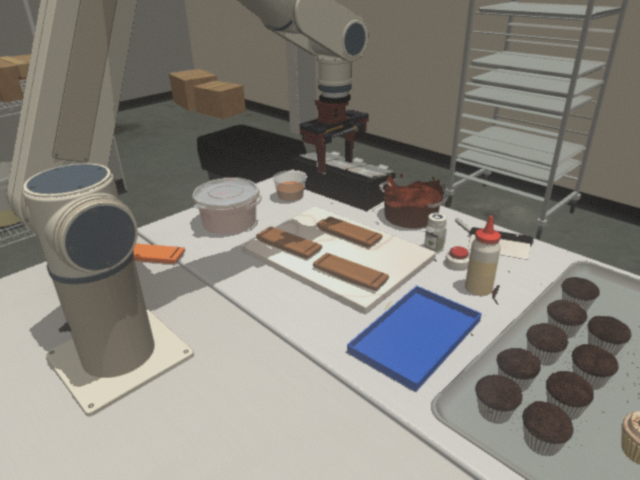

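View pics/side0.png

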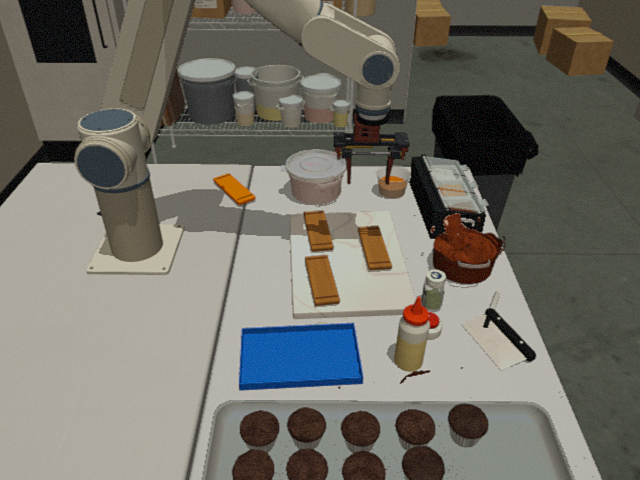

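```bash
cat > h.py <<'E'
import numpy as np,cv2,pickle
from scipy.spatial.transform import Rotation as R
def load(n): return pickle.load(open(n+".pkl","rb"))
def ray(s,px):
    K=s["camera_matrix"];p=np.atleast_2d(px).astype(float)
    d=np.c_[(p[:,0]-K[0,2])/K[0,0],-(p[:,1]-K[1,2])/K[1,1],-np.ones(len(p))]
    return R.from_euler("xyz",s["rotation"]).apply(d)
def plane(s,px,z):
    d=ray(s,px);e=np.array(s["eye"]);return e+d*((z-e[2])/d[:,2])[:,None]
def proj(s,P):
    K=s["camera_matrix"];c=R.from_euler("xyz",s["rotation"]).inv().apply(np.atleast_2d(P)-s["eye"])
    return np.c_[K[0,2]+K[0,0]*c[:,0]/-c[:,2],K[1,2]-K[1,1]*c[:,1]/-c[:,2]]
def tri(sa,pa,sb,pb):
    A=[];b=[]
    for s,p in((sa,pa),(sb,pb)):
        d=ray(s,p)[0];d/=np.linalg.norm(d);M=np.eye(3)-np.outer(d,d);A.append(M);b.append(M@s["eye"])
    return np.linalg.lstsq(np.vstack(A),np.hstack(b),rcond=None)[0]
E
python3 - <<'E'
from h import *
for n,(x,y,w,hh) in dict(side=(280,200,140,120)).items():
    f=load(n+"0")["frame"];cv2.imwrite(f"pics/{n}crop.png",cv2.resize(f[y:y+hh,x:x+w],None,fx=5,fy=5,interpolation=cv2.INTER_CUBIC))
for n in["side","scene","wrist"]:
    f=load(n+"0")["frame"];hsv=cv2.cvtColor(f,cv2.COLOR_BGR2HSV)
    for nm,lo,hi in(("brown",(5,120,60),(18,255,230)),("blue",(100,150,60),(125,255,255))):
        c,_=cv2.findContours(cv2.inRange(hsv,lo,hi),cv2.RETR_EXTERNAL,cv2.CHAIN_APPROX_NONE)
        for k in c:
            if cv2.contourArea(k)>250: print(n,nm,cv2.contourArea(k),np.round(cv2.minAreaRect(k)[0]),cv2.boundingRect(k))
E
```

```text
side brown 357.5 [415. 314.] (403, 297, 27, 29)
side brown 1099.5 [322. 280.] (305, 255, 34, 51)
side brown 887.5 [374. 248.] (358, 226, 34, 44)
side brown 1797.0 [463. 245.] (434, 213, 66, 51)
side brown 777.5 [318. 230.] (304, 211, 29, 40)
side brown 610.0 [233. 188.] (213, 173, 42, 32)
side brown 1199.0 [588.  54.] (563, 35, 50, 41)
side brown 671.0 [560.  28.] (539, 13, 55, 43)
side brown 959.0 [432.  28.] (414, 11, 36, 35)
side brown 356.5 [210.   8.] (191, 0, 40, 18)
side blue 6977.0 [299. 356.] (239, 324, 124, 66)
scene brown 685.5 [158. 253.] (133, 244, 51, 19)
scene blue 3975.0 [419. 333.] (380, 300, 92, 82)
wrist brown 1939.0 [464. 472.] (288, 465, 352, 15)
wrist brown 997.5 [220. 434.] (190, 424, 62, 22)
wrist brown 1165.5 [550. 404.] (526, 365, 44, 80)
wrist brown 1344.5 [ 89. 404.] (68, 365, 46, 80)
wrist brown 1343.5 [216. 348.] (195, 313, 44, 70)
wrist brown 1006.0 [177. 302.] (150, 283, 47, 45)
wrist brown 11913.0 [582. 268.] (524, 195, 116, 147)
wrist brown 12702.0 [349. 234.] (303, 135, 85, 197)
wrist brown 15630.0 [168. 145.] (104, 33, 124, 224)
wrist blue 2908.5 [218. 466.] (148, 453, 140, 27)
```

View pics/wrist0.png

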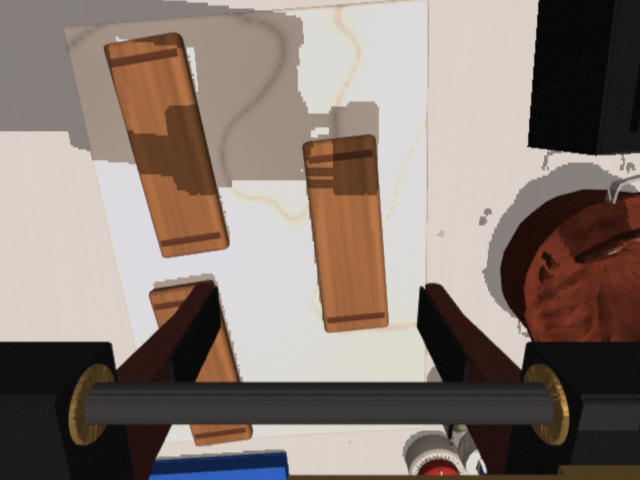

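View pics/sidecrop.png

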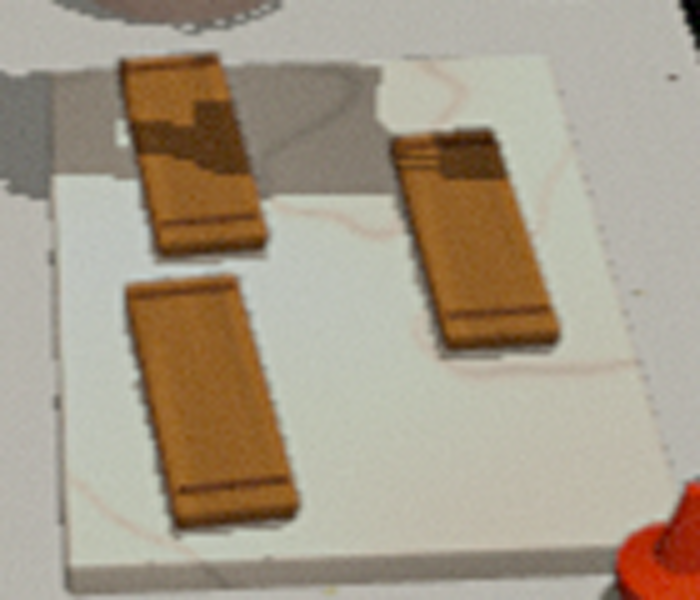

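```bash
python3 - <<'E'
from h import *
w=load("wrist0");s=load("side0")
W=dict(PL=(143.5,57),PR=(191,240),QL=(340,156.5),QR=(356,317.5),SR=(220.5,435),SL=(181,298))
C=dict(PL=(170,65),PR=(207,221),QL=(443,140),QR=(497,314),SL=(182,292),SR=(233,487))
for k in W:
    sp=np.array(C[k])/5+(280,200)
    print(k,np.round(tri(w,W[k],s,sp),1),np.round(plane(w,W[k],45),1)[0],np.round(plane(s,sp,45),1)[0])
for z in(38,42,46,50):
    f=lambda k:plane(w,W[k],z)[0]
    print(z,[np.round(np.linalg.norm(f(a+"L")-f(a+"R")),1) for a in"PQS"])
# tray outline from side, at rim z=22, corners
hsv=cv2.cvtColor(s["frame"],cv2.COLOR_BGR2HSV)
c,_=cv2.findContours(cv2.inRange(hsv,(100,150,60),(125,255,255)),cv2.RETR_EXTERNAL,cv2.CHAIN_APPROX_NONE)
k=max(c,key=cv2.contourArea);q=cv2.approxPolyDP(cv2.convexHull(k),4,True)[:,0];
for p in q: print(p,np.round(plane(s,p,22)[0]),np.round(plane(s,p,0)[0]))
E
```

```text
PL [487.6 126.8  42.6] [487.5 126.7  45. ] [488.5 122.4  45. ]
PR [510.1 -22.5  41.5] [511.1 -21.4  45. ] [510.3 -27.2  45. ]
QL [641.6  50.9  43.8] [641.3  51.1  45. ] [641.7  49.2  45. ]
QR [659.5 -99.   40.5] [658.6 -96.7  45. ] [ 659.2 -104.5   45. ]
SR [ 522.5 -233.6   42.4] [ 522.6 -231.2   45. ] [ 523.1 -236.6   45. ]
SL [496.  -80.1  39. ] [496.8 -77.2  45. ] [497.5 -88.4  45. ]
38 [np.float64(153.1), np.float64(151.8), np.float64(159.4)]
42 [np.float64(151.4), np.float64(150.0), np.float64(157.5)]
46 [np.float64(149.6), np.float64(148.3), np.float64(155.7)]
50 [np.float64(147.8), np.float64(146.5), np.float64(153.9)]
[353 324] [ 584. -301.   22.] [ 586. -279.    0.]
[360 383] [ 591. -470.   22.] [ 593. -452.    0.]
[240 389] [ 345. -488.   22.] [ 342. -471.   -0.]
[242 329] [ 330. -320.   22.] [ 326. -299.    0.]
```

>>> step_arm(motion=[[[0,0,0,18,-19.5,21.5,255],[0,0,0,18,-19.5,21.5,255],[0,0,0,18,-19.5,21.5,255],[0,0,0,18,-19.5,21.5,255],[0,0,0,18,-19.5,21.5,255]]])

```text
clock: 0.57
position: [526.4, 90.6, 114.3]
tool_rot: [3.141, -0.0, 1.57]
force: [0.1, -0.2, -0.1]
gripper_width: 57.8
grip_force: 0.0
```

>>> step_arm(motion=[[[0,0,0,18,-19.5,21.5,255],[0,0,0,18,-19.5,21.5,255],[0,0,0,0,0,0,255],[0,0,0,0,0,0,255],[0,0,0,0,0,0,255]]])

```text
clock: 0.98
position: [489.5, 126.1, 72.6]
tool_rot: [3.14, -0.0, 1.571]
force: [-0.2, -1.0, 0.4]
gripper_width: 24.8
grip_force: 0.0
```

>>> step_arm(motion=[[[0,0,0,0,0,10,255],[0,0,0,0,0,10,255],[0,0,0,0,0,4,255],[0,0,0,0,0,0,255],[0,0,0,0,0,0,255]]])

```text
clock: 1.4
position: [488.4, 125.6, 47.7]
tool_rot: [-3.141, 0.0, 1.57]
force: [-0.3, -0.0, -0.4]
gripper_width: 0.7
grip_force: 0.0
```

```bash
python3 - <<'E'
from plant import *
import cv2,numpy as np
a=optics.snapshot("side")["frame"][190:310,270:430];b=optics.snapshot("wrist")["frame"]
cv2.imwrite("pics/c1.png",np.vstack([cv2.resize(a,(480,360)),cv2.resize(b,(320,240)) if 0 else cv2.resize(b[200:,120:540],(480,240))]))
E
```

```text
(no output)
```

View pics/c1.png

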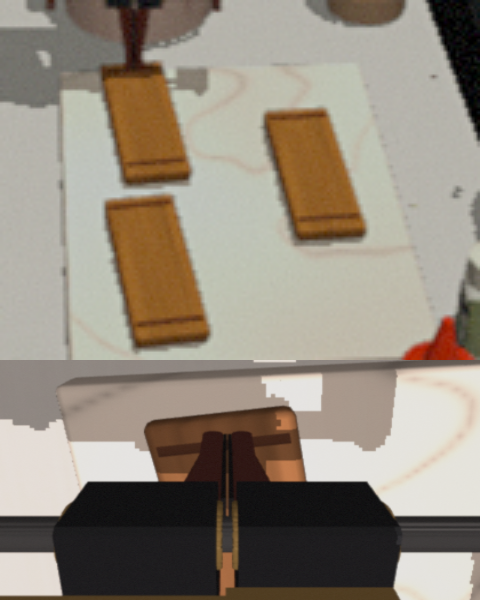

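The closed fingertips (about (132,68) in the upper half and (228,438) in the lower) sit right over board P's left stripe. Now I'll press.

>>> step_arm(motion=[[[0,0,0,0,0,2,255],[0,0,0,0,0,1,255],[0,0,0,0,0,1,255],[0,0,0,0,0,0,255]]])

```text
clock: 1.83
position: [488.5, 126.1, 44.1]
tool_rot: [-3.142, -0.0, 1.571]
force: [-1.0, -0.5, 0.0]
gripper_width: 0.2
grip_force: 0.0
```

>>> step_arm(motion=[[[0,0,0,0,0,1,255],[0,0,0,0,0,0,255]]])

```text
clock: 2.0
position: [488.4, 126.1, 43.1]
tool_rot: [-3.141, 0.0, 1.571]
force: [-0.7, -0.4, -0.2]
gripper_width: 0.7
grip_force: 0.0
```

>>> step_arm(motion=[[[0,0,0,0,0,1,255],[0,0,0,0,0,0,255]]])

```text
clock: 2.17
position: [488.4, 126.0, 42.1]
tool_rot: [-3.141, 0.0, 1.571]
force: [0.0, 0.4, -0.1]
gripper_width: 0.5
grip_force: 0.0
```

>>> step_arm(motion=[[[0,0,0,0,0,0.5,255],[0,0,0,0,0,0,255]]])

```text
clock: 2.33
position: [488.5, 126.0, 42.0]
tool_rot: [-3.142, 0.0, 1.571]
force: [-1.1, -0.5, 4.5]
gripper_width: 0.3
grip_force: 2.1
```

>>> step_arm(motion=[[[0,0,0,0,0,0.5,255],[0,0,0,0,0,0,255]]])

```text
clock: 2.5
position: [488.5, 126.0, 41.9]
tool_rot: [-3.142, -0.0, 1.571]
force: [-2.8, -1.4, 10.7]
gripper_width: 0.6
grip_force: 5.2
```

>>> step_arm(motion=[[[0,0,0,0,0,-10,255],[0,0,0,-37,5.4,0,255],[0,0,0,-37,5.4,0,255],[0,0,0,-37,5.4,0,255],[0,0,0,-37.5,5.4,0,255]]])

```text
clock: 2.92
position: [510.4, -23.8, 51.8]
tool_rot: [3.141, 0.0, 1.572]
force: [1.2, 0.4, -0.0]
gripper_width: 0.4
grip_force: 0.0
```

>>> step_arm(motion=[[[0,0,0,0,0,4,255],[0,0,0,0,0,2,255],[0,0,0,0,0,1,255],[0,0,0,0,0,1,255],[0,0,0,0,0,0,255]]])

```text
clock: 3.33
position: [509.7, -21.1, 43.0]
tool_rot: [-3.141, -0.0, 1.573]
force: [-0.7, -0.5, 0.4]
gripper_width: 0.6
grip_force: 0.0
```

>>> step_arm(motion=[[[0,0,0,0,0,0.5,255],[0,0,0,0,0,0,255],[0,0,0,0,0,0.5,255],[0,0,0,0,0,0,255]]])

```text
clock: 3.67
position: [510.1, -22.1, 42.2]
tool_rot: [-3.142, -0.0, 1.571]
force: [0.6, 0.3, -0.3]
gripper_width: 0.8
grip_force: 0.0
```

>>> step_arm(motion=[[[0,0,0,0,0,0.5,255],[0,0,0,0,0,0,255]]])

```text
clock: 3.83
position: [510.1, -22.2, 42.0]
tool_rot: [3.142, -0.0, 1.571]
force: [-1.2, 1.8, 4.0]
gripper_width: 0.7
grip_force: 1.9
```

>>> step_arm(motion=[[[0,0,0,0,0,0.3,255],[0,0,0,0,0,0,255],[0,0,0,0,0,0,255],[0,0,0,0,0,0,255]]])

```text
clock: 4.17
position: [510.1, -22.2, 41.9]
tool_rot: [3.141, -0.0, 1.571]
force: [-2.2, 2.5, 8.2]
gripper_width: 0.3
grip_force: 4.0
```

>>> step_arm(motion=[[[0,0,0,0,0,-12,255],[0,0,0,18.4,32.8,0,255],[0,0,0,18.4,32.8,0,255],[0,0,0,18.4,32.8,0,255],[0,0,0,18.4,32.8,0,255]]])

```text
clock: 4.58
position: [642.9, 51.9, 54.4]
tool_rot: [3.141, 0.0, 1.57]
force: [1.3, -0.7, -0.5]
gripper_width: 0.1
grip_force: 0.0
```

>>> step_arm(motion=[[[0,0,0,0,0,6,255],[0,0,0,0,0,2,255],[0,0,0,0,0,1.5,255],[0,0,0,0,0,1,255],[0,0,0,0,0,0,255]]])

```text
clock: 5.0
position: [639.8, 50.3, 42.6]
tool_rot: [-3.14, 0.0, 1.57]
force: [-0.1, 0.0, -0.1]
gripper_width: 0.3
grip_force: 0.0
```

>>> step_arm(motion=[[[0,0,0,0,0,0.7,255],[0,0,0,0,0,0,255]]])

```text
clock: 5.17
position: [640.8, 50.6, 42.4]
tool_rot: [-3.141, 0.0, 1.57]
force: [-0.7, -0.5, 0.2]
gripper_width: 0.5
grip_force: 0.0
```

>>> step_arm(motion=[[[0,0,0,0,0,0.5,255],[0,0,0,0,0,0,255]]])

```text
clock: 5.33
position: [641.2, 50.8, 42.0]
tool_rot: [-3.142, 0.0, 1.571]
force: [-0.3, -0.3, 3.3]
gripper_width: 0.3
grip_force: 1.3
```

>>> step_arm(motion=[[[0,0,0,0,0,0.3,255],[0,0,0,0,0,0,255],[0,0,0,0,0,0,255]]])

```text
clock: 5.58
position: [641.2, 50.8, 42.0]
tool_rot: [-3.141, 0.0, 1.571]
force: [-1.7, -2.9, 5.7]
gripper_width: 0.2
grip_force: 3.0
```

>>> step_arm(motion=[[[0,0,0,0,0,0.3,255],[0,0,0,0,0,0,255],[0,0,0,0,0,0,255]]])

```text
clock: 5.83
position: [641.2, 50.8, 42.0]
tool_rot: [-3.141, 0.0, 1.571]
force: [-4.2, -2.3, 7.8]
gripper_width: 0.7
grip_force: 4.2
```

>>> step_arm(motion=[[[0,0,0,0,0,-10,255],[0,0,0,-37.3,4.6,0,255],[0,0,0,-37.3,4.6,0,255],[0,0,0,-37.3,4.6,0,255],[0,0,0,-37.3,4.6,0,255]]])

```text
clock: 6.25
position: [660.1, -99.3, 51.8]
tool_rot: [3.141, 0.0, 1.572]
force: [0.9, -0.2, 0.6]
gripper_width: 0.3
grip_force: 0.0
```

>>> step_arm(motion=[[[0,0,0,0,0,5,255],[0,0,0,0,0,2,255],[0,0,0,0,0,1,255],[0,0,0,0,0,0.6,255],[0,0,0,0,0,0,255]]])

```text
clock: 6.67
position: [659.5, -96.5, 42.3]
tool_rot: [-3.141, -0.0, 1.573]
force: [-0.9, -0.1, -0.2]
gripper_width: 0.1
grip_force: 0.0
```

>>> step_arm(motion=[[[0,0,0,0,0,0.6,255],[0,0,0,0,0,0,255]]])

```text
clock: 6.83
position: [659.8, -97.0, 42.1]
tool_rot: [3.142, -0.0, 1.572]
force: [-0.7, 0.8, -1.4]
gripper_width: 0.1
grip_force: 0.0
```

>>> step_arm(motion=[[[0,0,0,0,0,0.4,255],[0,0,0,0,0,0,255],[0,0,0,0,0,0,255]]])

```text
clock: 7.08
position: [659.9, -97.4, 42.0]
tool_rot: [3.141, -0.0, 1.571]
force: [-0.2, 3.6, 3.8]
gripper_width: 0.5
grip_force: 2.5
```

>>> step_arm(motion=[[[0,0,0,0,0,0.4,255],[0,0,0,0,0,0,255],[0,0,0,0,0,0,255]]])

```text
clock: 7.33
position: [660.0, -97.4, 42.0]
tool_rot: [3.141, -0.001, 1.571]
force: [-1.3, 4.4, 8.6]
gripper_width: 0.6
grip_force: 4.2
```

>>> step_arm(motion=[[[0,0,0,0,0,-14,255],[0,0,0,3,-40.7,0,255],[0,0,0,3,-40.7,0,255],[0,0,0,3,-40.7,0,255],[0,0,0,3,-40.7,0,255]]])

```text
clock: 7.75
position: [495.4, -86.1, 55.7]
tool_rot: [3.141, 0.001, 1.571]
force: [-0.4, -0.6, -0.4]
gripper_width: 0.3
grip_force: 0.0
```

>>> step_arm(motion=[[[0,0,0,0,0,5,255],[0,0,0,0,0,0,255],[0,0,0,0,0,0,255]]])

```text
clock: 8.0
position: [498.4, -86.6, 50.8]
tool_rot: [3.139, 0.001, 1.571]
force: [1.2, -0.0, 0.4]
gripper_width: 0.4
grip_force: 0.0
```

```bash
python3 - <<'E'
from plant import *
import cv2,numpy as np,pickle
print(sensors.get_obs()["position"])
s=optics.snapshot("side");w=optics.snapshot("wrist")
pickle.dump(w,open("wrist1.pkl","wb"))
a=s["frame"][190:310,270:430];b=w["frame"]
cv2.imwrite("pics/c2.png",np.vstack([cv2.resize(a,(480,360)),cv2.resize(b[200:,120:540],(480,240))]))
E
```

```text
[498.38644841 -86.55329135  50.81818635]
```

View pics/c2.png

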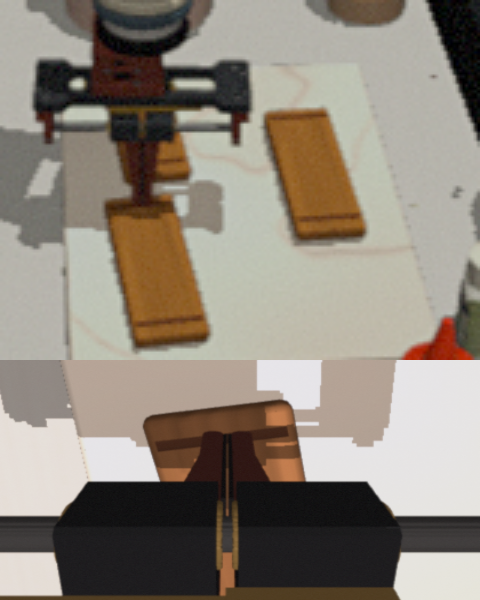

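The tips at (142,203) in the upper half and (228,437) in the lower are over board S's left stripe. Both other boards held at 42.0 mm, so S should be the warped one.

>>> step_arm(motion=[[[0,0,0,0,0,3,255],[0,0,0,0,0,2,255],[0,0,0,0,0,1.5,255],[0,0,0,0,0,1,255],[0,0,0,0,0,0,255]]])

```text
clock: 8.52
position: [496.8, -86.0, 42.2]
tool_rot: [-3.141, -0.0, 1.571]
force: [-0.6, 0.5, 0.3]
gripper_width: 0.3
grip_force: 0.0
```

>>> step_arm(motion=[[[0,0,0,0,0,0.7,255],[0,0,0,0,0,0,255],[0,0,0,0,0,0.4,255],[0,0,0,0,0,0,255]]])

```text
clock: 8.85
position: [496.9, -86.1, 41.5]
tool_rot: [3.141, -0.0, 1.571]
force: [0.1, 0.8, 0.6]
gripper_width: 0.2
grip_force: 0.3
```

>>> step_arm(motion=[[[0,0,0,0,0,0.7,255],[0,0,0,0,0,0,255]]])

```text
clock: 9.02
position: [496.9, -86.1, 40.8]
tool_rot: [3.141, 0.0, 1.571]
force: [0.1, -0.4, 0.9]
gripper_width: 0.5
grip_force: 0.3
```

>>> step_arm(motion=[[[0,0,0,0,0,0.7,255],[0,0,0,0,0,0,255]]])

```text
clock: 9.18
position: [496.9, -86.1, 40.0]
tool_rot: [3.142, 0.0, 1.571]
force: [-0.2, -0.1, 1.1]
gripper_width: 0.5
grip_force: 0.3
```

It sinks with almost no force, so S is the warped board. I'll rock it fully down.

>>> step_arm(motion=[[[0,0,0,0,0,0.7,255],[0,0,0,0,0,0,255],[0,0,0,0,0,0.5,255],[0,0,0,0,0,0,255]]])

```text
clock: 9.52
position: [496.9, -86.1, 38.8]
tool_rot: [-3.142, -0.0, 1.571]
force: [-0.5, 0.7, 0.9]
gripper_width: 0.4
grip_force: 0.4
```

>>> step_arm(motion=[[[0,0,0,0,0,0.5,255],[0,0,0,0,0,0,255]]])

```text
clock: 9.68
position: [496.9, -86.1, 38.6]
tool_rot: [-3.142, -0.0, 1.571]
force: [-2.2, 0.9, 4.5]
gripper_width: 0.4
grip_force: 2.3
```

>>> step_arm(motion=[[[0,0,0,0,0,0.5,255],[0,0,0,0,0,0,255]]])

```text
clock: 9.85
position: [496.9, -86.0, 38.5]
tool_rot: [3.142, -0.0, 1.571]
force: [-2.2, 1.8, 9.8]
gripper_width: 0.3
grip_force: 4.9
```

>>> step_arm(motion=[[[0,0,0,0,0,0.4,255],[0,0,0,0,0,0,255]]])

```text
clock: 10.02
position: [497.0, -86.0, 38.4]
tool_rot: [3.141, 0.0, 1.571]
force: [-3.1, 1.4, 13.4]
gripper_width: 0.6
grip_force: 7.0
```

>>> step_arm(motion=[[[0,0,0,0,0,0,255],[0,0,0,0,0,0,255],[0,0,0,0,0,0,255],[0,0,0,0,0,0,255],[0,0,0,0,0,0,255]]])

```text
clock: 10.43
position: [497.0, -86.1, 38.4]
tool_rot: [3.141, 0.0, 1.571]
force: [-3.2, 1.2, 14.4]
gripper_width: 0.0
grip_force: 7.0
```

>>> step_arm(motion=[[[0,0,0,0,0,-1.5,255],[0,0,0,0,0,-1.5,255],[0,0,0,0,0,-2,255],[0,0,0,0,0,-8,255],[0,0,0,0,0,0,255]]])

```text
clock: 10.85
position: [497.4, -86.2, 51.5]
tool_rot: [3.14, 0.0, 1.571]
force: [0.7, -0.2, 1.2]
gripper_width: 0.6
grip_force: 0.0
```

>>> step_arm(motion=[[[0,0,0,-37,6.3,0,255],[0,0,0,-37,6.3,0,255],[0,0,0,-37,6.3,0,255],[0,0,0,-36.5,6.3,0,255],[0,0,0,0,0,0,255]]])

```text
clock: 11.27
position: [524.4, -239.6, 51.3]
tool_rot: [3.137, 0.003, 1.567]
force: [0.3, 0.3, -0.0]
gripper_width: 0.6
grip_force: 0.0
```

>>> step_arm(motion=[[[0,0,0,0,0,4,255],[0,0,0,0,0,2,255],[0,0,0,0,0,1.5,255],[0,0,0,0,0,1,255],[0,0,0,0,0,0,255]]])

```text
clock: 11.68
position: [521.7, -232.3, 41.6]
tool_rot: [-3.141, -0.001, 1.572]
force: [-0.5, -0.2, 0.4]
gripper_width: 0.8
grip_force: 0.2
```

>>> step_arm(motion=[[[0,0,0,0,0,0.7,255],[0,0,0,0,0,0.4,255],[0,0,0,0,0,0.4,255],[0,0,0,0,0,0,255]]])

```text
clock: 12.02
position: [522.2, -233.4, 40.5]
tool_rot: [3.141, 0.0, 1.571]
force: [0.6, 0.1, -0.2]
gripper_width: 0.4
grip_force: 0.2
```

>>> step_arm(motion=[[[0,0,0,0,0,0.7,255],[0,0,0,0,0,0,255],[0,0,0,0,0,0.5,255],[0,0,0,0,0,0,255]]])

```text
clock: 12.35
position: [522.2, -233.7, 39.3]
tool_rot: [3.141, 0.0, 1.571]
force: [0.2, -0.2, 0.2]
gripper_width: 0.5
grip_force: 0.3
```

>>> step_arm(motion=[[[0,0,0,0,0,0.5,255],[0,0,0,0,0,0,255]]])

```text
clock: 12.52
position: [522.1, -233.7, 38.8]
tool_rot: [3.141, 0.0, 1.571]
force: [0.5, -0.2, 0.5]
gripper_width: 0.5
grip_force: 0.3
```

>>> step_arm(motion=[[[0,0,0,0,0,0.5,255],[0,0,0,0,0,0,255]]])

```text
clock: 12.68
position: [522.2, -233.7, 38.4]
tool_rot: [3.141, 0.0, 1.571]
force: [0.9, 0.2, 2.4]
gripper_width: 0.8
grip_force: 1.1
```

>>> step_arm(motion=[[[0,0,0,0,0,0.4,255],[0,0,0,0,0,0,255]]])

```text
clock: 12.85
position: [522.3, -233.7, 38.3]
tool_rot: [3.141, 0.0, 1.571]
force: [-0.6, -0.6, 6.2]
gripper_width: 0.6
grip_force: 2.8
```

>>> step_arm(motion=[[[0,0,0,0,0,0.5,255],[0,0,0,0,0,0.1,255],[0,0,0,0,0,0,255],[0,0,0,0,0,0,255],[0,0,0,0,0,0,255]]])

```text
clock: 13.27
position: [522.2, -233.7, 38.2]
tool_rot: [3.141, 0.0, 1.571]
force: [-2.0, -0.0, 10.8]
gripper_width: 0.7
grip_force: 5.3
```

>>> step_arm(motion=[[[0,0,0,0,0,0,255],[0,0,0,0,0,0,255],[0,0,0,0,0,0,255],[0,0,0,0,0,0,255],[0,0,0,0,0,0,255]]])

```text
clock: 13.68
position: [522.2, -233.8, 38.2]
tool_rot: [3.141, 0.0, 1.571]
force: [-2.6, 0.4, 11.0]
gripper_width: 0.4
grip_force: 5.3
```

>>> step_arm(motion=[[[0,0,0,0,0,-1.5,255],[0,0,0,0,0,-1.5,255],[0,0,0,0,0,-2,255],[0,0,0,0,0,-20,255],[0,0,0,20,-3,-30,0]]])

```text
clock: 14.1
position: [518.1, -214.8, 90.7]
tool_rot: [-3.138, -0.001, 1.569]
force: [1.1, 0.3, 0.5]
gripper_width: 4.0
grip_force: 0.0
```

>>> step_arm(motion=[[[0,0,0,20,-3,-30,0],[0,0,0,18,-3,-30,0],[0,0,0,16,-3,-30,0],[0,0,0,0,0,-20,0],[0,0,0,0,0,0,0]]])

```text
clock: 14.52
position: [512.3, -159.4, 206.6]
tool_rot: [3.135, 0.002, 1.572]
force: [0.7, 0.3, -0.6]
gripper_width: 36.7
grip_force: 0.0
```

>>> step_arm(motion=[[[0,0,0,0,0,0,0],[0,0,0,0,0,0,0],[0,0,0,0,0,0,0]]])

```text
clock: 14.77
position: [509.2, -159.6, 200.7]
tool_rot: [-3.139, -0.001, 1.57]
force: [0.0, -0.2, 0.1]
gripper_width: 57.2
grip_force: 0.0
```

```bash
python3 - <<'E'
from plant import *
import cv2,pickle
print(sensors.get_obs()["position"])
w=optics.snapshot("wrist");pickle.dump(w,open("wrist2.pkl","wb"));cv2.imwrite("pics/w2.png",w["frame"])
E
```

```text
[ 509.15402382 -159.56928017  200.70856436]
```

View pics/w2.png

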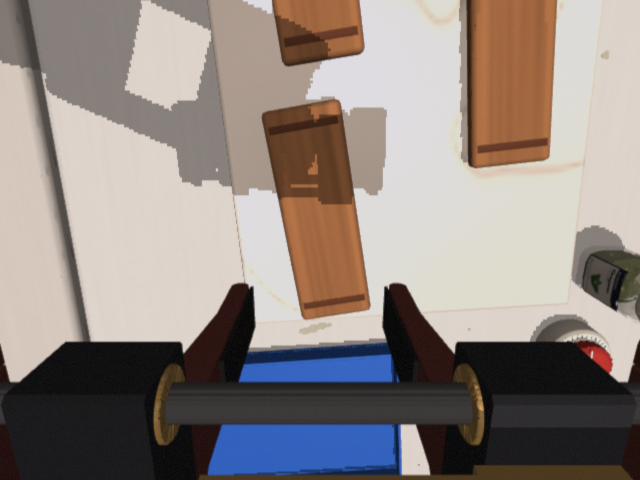

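The picture shows board S lying level and undisturbed, with stripe middles at about (304,125) and (335,301). The tray's far-right rim corner is at about (392,344).

```bash
python3 - <<'E'
from h import *
w=load("wrist2")
L,Rr=plane(w,[(304,125),(335,301.5)],42);print(L,Rr,np.linalg.norm(L-Rr),(L+Rr)/2,np.arctan2(-(L-Rr)[0],(L-Rr)[1]))
m=cv2.inRange(cv2.cvtColor(w["frame"],cv2.COLOR_BGR2HSV),(2,90,40),(20,255,255));m[:,:255]=0;m[:,375:]=0;m[:85]=0;m[325:]=0
k=max(cv2.findContours(m,0,1)[0],key=cv2.contourArea);r=cv2.minAreaRect(k);print(r,plane(w,r[0],42))
h=cv2.convexHull(k)[:,0];P=plane(w,h,42)[:,:2].astype(np.float32);print(cv2.minAreaRect(P))
print("tray wrist",np.round(plane(w,[(392,344),(400,470),(260,349)],22)))
s=load("side0");m=cv2.inRange(cv2.cvtColor(s["frame"],cv2.COLOR_BGR2HSV),(100,120,40),(125,255,255))
k=max(cv2.findContours(m,0,1)[0],key=cv2.contourArea);
q=cv2.minAreaRect(plane(s,k[:,0],22)[:,:2].astype(np.float32));print("tray",q)
c=load("scene0");m=cv2.inRange(cv2.cvtColor(c["frame"],cv2.COLOR_BGR2HSV),(100,120,40),(125,255,255))
k=max(cv2.findContours(m,0,1)[0],key=cv2.contourArea);print("tray scene",cv2.minAreaRect(plane(c,k[:,0],22)[:,:2].astype(np.float32)))
E
```

```text
[496.82191882 -83.15208016  42.        ] [ 522.43146154 -231.17631107   42.        ] 150.2232392647946 [ 509.62669018 -157.16419562   42.        ] 0.1713132997443737
((318.7399597167969, 209.82000732421875), (212.6053466796875, 79.15680694580078), 79.69515228271484) [[ 508.18438074 -149.57027159   42.        ]]
((508.5373840332031, -156.1631622314453), (60.490577697753906, 177.36924743652344), 9.651835441589355)
tray wrist [[ 578. -285.   22.]
 [ 595. -437.   22.]
 [ 452. -291.   22.]]
tray ((463.23583984375, -393.36224365234375), (257.77484130859375, 174.42333984375), 4.7844557762146)
tray scene ((456.4958190917969, -392.71209716796875), (252.789306640625, 159.1819610595703), 4.5525689125061035)
```

>>> step_arm(motion=[[[0,0,-0.085,0,0,0,0],[0,0,-0.085,0,0,0,0],[0,0,0,0,0,38,0],[0,0,0,0,0,38,0],[0,0,0,0,0,38,0]]])

```text
clock: 15.23
position: [509.9, -159.8, 86.5]
tool_rot: [3.141, 0.0, 1.74]
force: [0.6, -0.0, -0.9]
gripper_width: 87.5
grip_force: 0.0
```

>>> step_arm(motion=[[[0,0,0,0,0,25,0],[0,0,0,0,0,0,0],[0,0,0,0,0,0,0],[0,0,0,0,0,0,0],[0,0,0,0,0,0,0]]])

```text
clock: 15.65
position: [511.3, -160.1, 64.8]
tool_rot: [3.139, 0.001, 1.741]
force: [0.4, 0.0, 0.6]
gripper_width: 87.5
grip_force: 0.0
```

>>> step_arm(motion=[[[0,0,0,0.5,-0.5,17,0],[0,0,0,0,0,14,0],[0,0,0,0,0,0,0],[0,0,0,0,0,0,0],[0,0,0,0,0,0,0]]])

```text
clock: 16.07
position: [510.5, -159.5, 33.7]
tool_rot: [3.14, 0.001, 1.741]
force: [0.7, 0.3, 0.7]
gripper_width: 87.5
grip_force: 0.0
```

```bash
python3 - <<'E'
from plant import *
import cv2,numpy as np
a=optics.snapshot("side")["frame"][200:320,270:430];b=optics.snapshot("wrist")["frame"]
cv2.imwrite("pics/c3.png",np.vstack([cv2.resize(a,(480,360)),cv2.resize(b[240:,:],(640,240))[:,80:560]]))
E
```

```text
(no output)
```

View pics/c3.png

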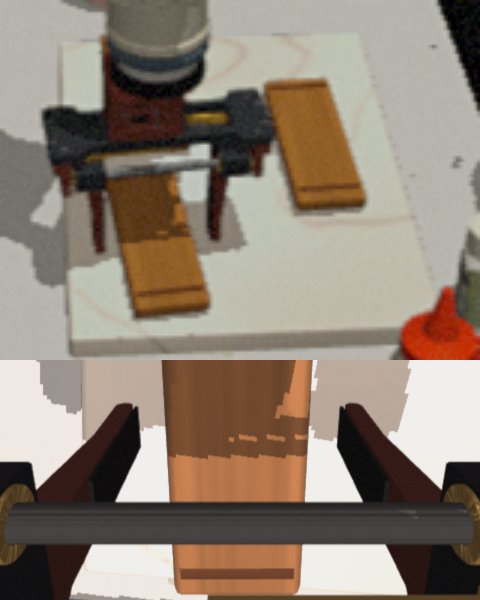

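The fingers straddle board S squarely in this picture: tips at x≈138 and 340, board edges at x≈165 and 310. Next I lower and close.

>>> step_arm(motion=[[[0,0,0,0,-0.4,6,0],[0,0,0,0,0,2,0],[0,0,0,0,0,0,0],[0,0,0,0,0,0,60],[0,0,0,0,0,0,80]]])

```text
clock: 16.58
position: [509.0, -159.2, 24.2]
tool_rot: [-3.141, -0.0, 1.741]
force: [-0.2, -0.1, -0.1]
gripper_width: 77.9
grip_force: 0.0
```

>>> step_arm(motion=[[[0,0,0,0,0,0,255],[0,0,0,0,0,0,255],[0,0,0,0,0,0,255],[0,0,0,0,0,0,255],[0,0,0,0,0,0,255]]])

```text
clock: 17.0
position: [509.2, -159.3, 24.3]
tool_rot: [3.141, 0.0, 1.741]
force: [0.9, -0.0, 0.5]
gripper_width: 61.4
grip_force: 30.0
```

>>> step_arm(motion=[[[0,0,0,0,0,-2,255],[0,0,0,0,0,-4,255],[0,0,0,0,0,-10,255],[0,0,0,0,0,-15,255],[0,0,0,0,0,-20,255]]])

```text
clock: 17.42
position: [508.2, -158.9, 75.5]
tool_rot: [-3.14, -0.001, 1.741]
force: [-0.1, 0.4, -1.7]
gripper_width: 62.0
grip_force: 30.0
```

>>> step_arm(motion=[[[0,0,0,0,0,-20,255],[0,0,0,0,0,-10,255],[0,0,0.06,0,0,-5,255],[0,0,0.08,0,0,0,255],[0,0,0.1,0,0,0,255]]])

```text
clock: 17.83
position: [509.3, -159.3, 111.3]
tool_rot: [3.14, 0.0, 1.497]
force: [0.1, 0.3, -2.2]
gripper_width: 61.8
grip_force: 30.0
```

>>> step_arm(motion=[[[0,0,0.12,0,0,0,255],[0,0,0.12,0,0,0,255],[0,0,0.12,0,0,0,255],[0,0,0.12,0,0,0,255],[0,0,0.12,0,0,0,255]]])

```text
clock: 18.25
position: [508.9, -159.2, 110.6]
tool_rot: [-3.142, 0.0, 0.895]
force: [-0.9, -0.4, -1.1]
gripper_width: 61.5
grip_force: 30.0
```

>>> step_arm(motion=[[[0,0,0.12,0,0,0,255],[0,0,0.12,0,0,0,255],[0,0,0.12,0,0,0,255],[0,0,0.12,0,0,0,255],[0,0,0.12,0,0,0,255]]])

```text
clock: 18.67
position: [509.0, -159.2, 110.6]
tool_rot: [-3.142, 0.0, 0.295]
force: [-0.1, 0.3, -2.1]
gripper_width: 61.6
grip_force: 30.0
```

>>> step_arm(motion=[[[0,0,0.12,0,0,0,255],[0,0,0.1,0,0,0,255],[0,0,0,0,0,0,255],[0,0,0,0,0,0,255]]])

```text
clock: 19.0
position: [509.0, -159.2, 110.5]
tool_rot: [3.142, -0.0, 0.084]
force: [0.4, 0.6, -0.3]
gripper_width: 61.9
grip_force: 30.0
```

>>> step_arm(motion=[[[0,0,0,-5,15,0,255],[0,0,0,-8,27,0,255],[0,0,0,-8,27,0,255],[0,0,0,-9,30,0,255],[0,0,0,-9,30,0,255]]])

```text
clock: 19.42
position: [480.3, -292.0, 110.4]
tool_rot: [-3.142, 0.0, 0.085]
force: [0.2, -1.0, -1.5]
gripper_width: 61.6
grip_force: 30.0
```

>>> step_arm(motion=[[[0,0,0,-9,30,0,255],[0,0,0,-9,30,0,255],[0,0,0,-6,20,0,255],[0,0,0,-3,13,0,255],[0,0,0,0,0,0,255]]])

```text
clock: 19.83
position: [460.9, -388.2, 110.4]
tool_rot: [3.141, -0.001, 0.081]
force: [0.8, 0.3, -1.4]
gripper_width: 61.7
grip_force: 30.0
```

>>> step_arm(motion=[[[0,0,0,0,0,0,255],[0,0,0,0,0,20,255],[0,0,0,0,0,10,255],[0,0,0,0,0,0,255],[0,0,0,0,0,0,255]]])

```text
clock: 20.25
position: [461.0, -384.3, 79.6]
tool_rot: [-3.14, 0.002, 0.082]
force: [-0.7, -0.1, -2.0]
gripper_width: 61.8
grip_force: 30.0
```

```bash
python3 - <<'E'
from plant import *
import cv2,numpy as np
print(sensors.get_obs()["position"])
a=optics.snapshot("side")["frame"][260:400,210:440];b=optics.snapshot("scene")["frame"][230:390,330:500]
cv2.imwrite("pics/c4.png",np.hstack([cv2.resize(a,(460,400)),cv2.resize(b,(340,400))]))
E
```

```text
[ 460.97915698 -384.33440499   79.56834179]
```

View pics/c4.png

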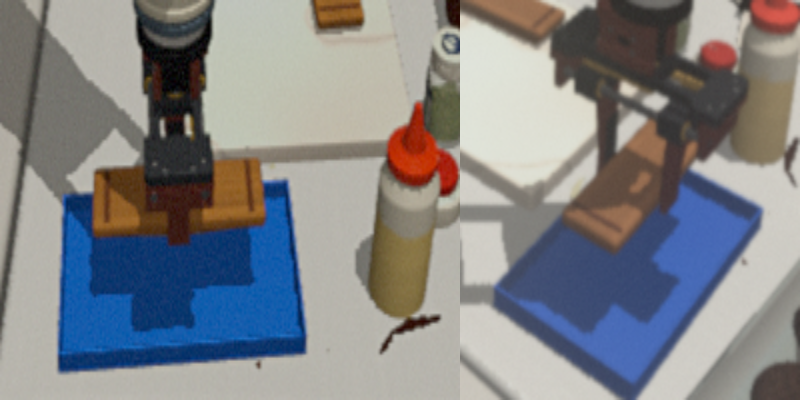

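The board hangs level, aligned with the tray and over its interior in both views (board at (180,195) on the left, (630,190) on the right). I'll lower it.

>>> step_arm(motion=[[[0,0,0,0,0,20,255],[0,0,0,0,0,20,255],[0,0,0,0,0,15,255],[0,0,0,0,0,8,255],[0,0,0,0,0,3,255]]])

```text
clock: 20.77
position: [461.0, -385.4, 13.6]
tool_rot: [-3.141, 0.001, 0.081]
force: [0.1, -0.1, -2.0]
gripper_width: 61.4
grip_force: 30.0
```

>>> step_arm(motion=[[[0,0,0,0,0,0,255],[0,0,0,0,0,2,255],[0,0,0,0,0,0,255],[0,0,0,0,0,0,255]]])

```text
clock: 21.1
position: [461.7, -386.2, 13.1]
tool_rot: [3.141, -0.001, 0.081]
force: [-0.1, -0.0, -2.1]
gripper_width: 61.8
grip_force: 30.0
```

>>> step_arm(motion=[[[0,0,0,0,0,2,255],[0,0,0,0,0,2,255],[0,0,0,0,0,1,255],[0,0,0,0,0,0,255],[0,0,0,0,0,0,255]]])

```text
clock: 21.52
position: [461.1, -385.8, 7.1]
tool_rot: [-3.141, 0.0, 0.081]
force: [0.3, 1.0, -1.5]
gripper_width: 61.6
grip_force: 30.0
```

>>> step_arm(motion=[[[0,0,0,0,0,1,255],[0,0,0,0,0,0,255],[0,0,0,0,0,0,255]]])

```text
clock: 21.77
position: [461.2, -385.8, 6.2]
tool_rot: [-3.142, 0.0, 0.081]
force: [0.4, -0.1, -1.2]
gripper_width: 61.7
grip_force: 30.0
```

>>> step_arm(motion=[[[0,0,0,0,0,0.7,255],[0,0,0,0,0,0,255],[0,0,0,0,0,0,255]]])

```text
clock: 22.02
position: [461.3, -385.9, 5.7]
tool_rot: [3.141, -0.0, 0.081]
force: [-0.5, -0.5, 1.1]
gripper_width: 61.6
grip_force: 30.0
```

>>> step_arm(motion=[[[0,0,0,0,0,0.5,255],[0,0,0,0,0,0,255],[0,0,0,0,0,0,255]]])

```text
clock: 22.27
position: [461.3, -385.9, 5.7]
tool_rot: [3.141, -0.0, 0.081]
force: [-1.9, 0.8, 5.5]
gripper_width: 61.4
grip_force: 30.0
```

>>> step_arm(motion=[[[0,0,0,0,0,-0.4,255],[0,0,0,0,0,0,30],[0,0,0,0,0,0,30],[0,0,0,0,0,0,30],[0,0,0,0,0,0,30]]])

```text
clock: 22.68
position: [461.3, -385.9, 5.4]
tool_rot: [3.142, -0.0, 0.081]
force: [-0.2, -1.1, 0.2]
gripper_width: 76.9
grip_force: 0.0
```

>>> step_arm(motion=[[[0,0,0,0,0,0,30],[0,0,0,0,0,-5,30],[0,0,0,0,0,-15,30],[0,0,0,0,0,-25,30],[0,0,0,0,0,-30,30]]])

```text
clock: 23.1
position: [460.2, -384.9, 80.1]
tool_rot: [-3.139, 0.002, 0.081]
force: [0.5, -0.5, 0.9]
gripper_width: 77.4
grip_force: 0.0
```

>>> step_arm(motion=[[[0,0,0,0,0,-30,30],[0,0,0,0,0,-30,30],[0,0,0,0,0,-30,30],[0,0,0,0,0,0,30],[0,0,0,0,0,0,30]]])

```text
clock: 23.52
position: [462.2, -386.6, 172.8]
tool_rot: [3.138, -0.003, 0.081]
force: [-0.3, -0.3, -0.8]
gripper_width: 77.3
grip_force: 0.0
```

```bash
python3 - <<'E'
from plant import *
import cv2,numpy as np
o=sensors.get_obs();print(o["position"],o["gripper_width"])
a=optics.snapshot("side")["frame"][200:400,210:440];b=optics.snapshot("scene")["frame"][190:390,230:500]
cv2.imwrite("pics/c5.png",np.hstack([cv2.resize(a,(400,400)),cv2.resize(b,(400,400))]))
E
```

```text
[ 462.18177075 -386.64716783  172.75839725] 77.28143556133767
```

View pics/c5.png

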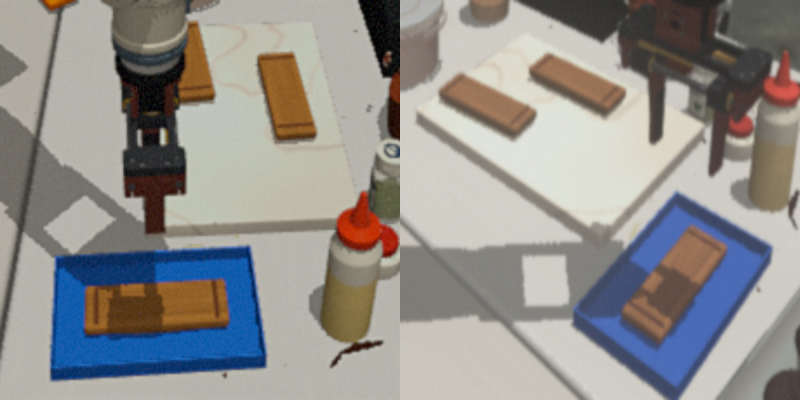

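The board lies flat in the middle of the tray ((157,307) on the left, (675,285) on the right). The two sound boards are still in place and the gripper is clear.

```bash
python3 -c "
from plant import sign_off
print(sign_off())"
```

```text
the job is handed in; nothing more can be done
None
```

The warped board, the one nearest the tray, was rocked fully down on its left and then its right end. It now lies flat and right way up in the blue tray, let go; the two sound boards are where they were, and the job is handed in.

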